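Clip the shaving case shut by feel

ROBOT

A 6-joint arm with a two-finger parallel gripper is mounted at the origin on the work surface. World frame = base frame: x ahead of the robot, y to its left, z up, the work surface at z = 0. Lengths are in m, angles in degrees, forces in N, time in s.
With the tool pointing down it reaches from about 0.4 to 0.825 m from the base axis. Payload 7 kg.
Tool frame: the origin (TCP) lies at the very end of the fingers, on their centre line; the grasp point (between the pads) lies hold_point_z behind it (hold_point_z is the distance from the TCP to the grasp point, in m); z points along the fingers, y is the direction in which the jaws open and shut (so a half turn about z gives the same grasp; the last joint's range is limited). The gripper opens to 88 mm and grips with 3 to 60 N. Pads are 19 mm wide; open, the fingers measure 130 mm over their backs; the gripper's body (78 mm by 193 mm) begins 47 mm behind the grasp point.
Start: joints at [87.095, 20.546, 0.682, 0, -70.136, -16.507], TCP at [0.224, 0.637, 0.227] pointing down, gripper open.
Joint ranges: [-176.03, 176.03], [-82.01, 121.73], [-58.28, 71.71], [-173.87, 95.51], [-174.79, -0.11], [-173.66, 173.66]. Speed limits (degrees/s): [136.94, 136.94, 172.46, 180, 180, 180].

INTERFACE

Orientations are given as [roll, pitch, yaw] about the fixed x, y, z axes, in that order (R = Rz(yaw) Ry(pitch) Rx(roll)).
In Python, from plant import get_obs, snapshot, close_job, hold_point_z gives the robot as it stands. The module is installed in compiled form; this text tells all that it offers.
- The arm moves only by the tool jog_arm, never from a script. Its argument "commands" is a list of rows, each a list of 4 numbers: the shift along the world's x, y, z in mm, then the turn about the world's z in degrees. In form: [[x, y, z, turn], ...]. A call has exactly 10 rows; each row shifts and turns the commanded pose from where the row before left it; what a row does not reach is not made up. A row lasts 1/12 s, in which the tool goes at most 41.7 mm and 7.16 degrees, less where a joint would pass 70% of its speed; a pose out of reach is approached as far as the arm can. A call is refused whole if a number of a shift passes 41.7 or a number of a turn 7.16, either way. A call with a gripper value outside its range is refused whole. "fingers" is the finger opening in mm, from 0 to 87.6, set as the call begins (left out, the last holds). The fingers move at their own pace and stop on an object; the grip force is fixed at half the most. Time passes only in rows, so rows that do not move let the fingers close, or fill a call up. It gives the time, the measured TCP pose, the force and the opening at its end, in the units of the state.
- get_obs(): the state, without advancing time (a new reading comes with each control period).
- snapshot(name): name is "scene" or "top" or "wrist"; returns a dict with "image" (480x640x3 uint8, red, green, blue), "fov_y" (degrees; the focal length in pixels is half the picture's height over the tangent of half this angle, whatever the lens; pixels are square), "cx", "cy" (the principal point, pixels), "rvec" (rotation vector, rad) and "tvec" (3), from world to camera coordinates, as OpenCV has them; the wrist camera has in their place "mount" (4x4, takes a point from camera to tool coordinates, whose origin is the TCP and whose axes are the flange's). Camera axes: x right, y down, z forward; pixel columns grow to the right and rows downward; lengths in m; the calibration is good to about 2 mm. A picture is of the moment at which its call begins: read the wrist's pose just before it. There is no depth.
- close_job(): hands the job in, once; it reports no verdict.
The state is a dict: "clock": time; "joint_pos": joint angles; "qvel": joint speeds; "tau": joint torques, N m; "tool_pos": TCP position; "orientation": TCP orientation; "force": force on the tool from outside, world axes, zero at the start; "moment": the same for the moment, N m; "opening": finger opening in m.
Only numpy, scipy, OpenCV 4.12 (cv2) and the standard library are available. Lean on these libraries where they do the work, as an engineer would, in place of code of your own. Each camera call takes 0.05 s, during which the arm holds its last target.

TASK

Shut the grey shaving case: press its two spring clips straight down, the left one (robot's left) first and then the right, each until it clicks and stays down. A clip that has not clicked when you hold a firm push of about 12 N on it for a moment is seized: never push an unclicked clip beyond 20 N, let it come back up, and slide the lid's bolt all the way to that side instead. At most one clip is seized; if both click, leave the bolt in the middle, and do not disturb the other things on the shelf.

Things in the scene. Friction and masses are not known exactly. Their poses are not given: they have to be found in the camera images.
- case: grey plastic shaving case, lid on, fixed, 132 (x) x 250 (y) x 72 mm high. Origin: centre of its underside; z up, y towards its left end. Lid top 72 mm up. On the lid: clip tabs at x = -10, y = +100 and -100 mm; bolt along y at x = -34 mm; steel keeper bridges over the bolt's line at y = +68 and -68 mm (26 x 6 mm, 13 mm high); a loose nail clipper near x = +45 mm.
- tab_left: square steel push tab, 30 x 30 mm and 5 mm thick, of the left spring clip (on the robot's left, the case's +y end). Origin: centre of its flat top face, which stands 24 mm above the lid when the clip is up and 8 mm above it when the clip is home; z up, x and y as the case.
- tab_right: square steel push tab, 30 x 30 mm and 5 mm thick, of the right spring clip (on the robot's right, the case's -y end). Origin: centre of its flat top face, which stands 24 mm above the lid when the clip is up and 8 mm above it when the clip is home; z up, x and y as the case.
- clip_left (a joint): left clip's travel in m, straight down: 0 up, 0.016 home. The first 2 mm are light. A sound clip clicks at 4 to 7 N, about 5 mm down, snaps to 0.016 by itself and stays. A seized one, alike to look at, resists more and more, about 6 N per mm after the first 2 mm (12 N at 4 to 5 mm), never clicks, and comes back up when let go.
- clip_right (a joint): right clip's travel in m, straight down: 0 up, 0.016 home. The first 2 mm are light. A sound clip clicks at 4 to 7 N, about 5 mm down, snaps to 0.016 by itself and stays. A seized one, alike to look at, resists more and more, about 6 N per mm after the first 2 mm (12 N at 4 to 5 mm), never clicks, and comes back up when let go.
- bolt (a joint): position of the sliding bolt in m along the case's y: 0 middle, +0.030 fully to the left, -0.030 fully to the right (end stops). It stays where it is left; it takes about 2 N to slide.
- bolt_knob (a point): centre of the bolt's upright black knob, 16 (x) x 14 (y) x 22 mm high, at the middle of the flat steel bolt (92 mm long); this point is 18 mm above the lid, the knob reaches from 7 to 29 mm above the lid.
- tumbler_mid (a point): bystander: glass tumbler, 68 mm across, 95 mm high, standing; point on its axis half-way up.
- bowl_mid (a point): bystander: white ceramic bowl, 110 mm across, 50 mm high; point on its axis half-way up.
- brush_mid (a point): bystander: wooden-handled shaving brush standing on its handle, 36 mm across, 102 mm high; point on its axis 50 mm up.
- clipper_mid (a point): bystander: chrome nail clipper, 14 x 75 x 12 mm, lying on the lid behind the bolt, along the case's y; point at its centre.
- tin_center (a point): bystander: round flat aluminium tin, 66 mm across, 28 mm high; its centre.

How it is judged:
By the outcome, as a careful person would: the job done as asked, in the order asked, and still so for the second after the job is handed in, with the robot touching nothing.
It also fails if it takes over 54 s, if anything falls off the work surface, if the arm or the gripper's body presses on something with over 40 N, if the wrist force passes 120 N, or if a joint passes its speed limit or range.

## Working session

There is one attempt and no reset: what is moved stays moved. The work goes in short steps, Python scripts to look and compute and a tool call to move; the robot and the scene stay as the last step left them, time stands still between calls to the robot, and variables do not carry over. Pictures are saved under pics/ and viewed, and the job is handed in when it is done.

Besides the shell and the picture viewer there is one more tool, called after ">>>" in YAML: its name, and indented under it one key for each argument. jog_arm: Moves the arm, as the interface text tells. Its arguments: {"type":"object","properties":{"commands":{"type":"array","items":{"type":"array","items":{"type":"number"}}},"fingers":{"type":"number"}},"required":["commands"]}

```bash
mkdir -p pics; cat > h.py <<'E'
import numpy as np, cv2
from plant import get_obs, snapshot, close_job, hold_point_z
def cam(s):
    f=240/np.tan(np.radians(s["fov_y"])/2)
    K=np.array([[f,0,s["cx"]],[0,f,s["cy"]],[0,0,1]])
    return K
def pose(s,o=None):
    if "rvec" in s:
        R=cv2.Rodrigues(np.array(s["rvec"],float))[0]; t=np.array(s["tvec"],float).ravel(); return R,t
    from scipy.spatial.transform import Rotation as Ro
    T=np.eye(4);T[:3,:3]=Ro.from_euler('xyz',o["orientation"],degrees=True).as_matrix();T[:3,3]=o["tool_pos"]
    M=np.linalg.inv(T@np.array(s["mount"])); return M[:3,:3],M[:3,3]
def ray(s,px,z,o=None):
    K=cam(s);R,t=pose(s,o)
    d=R.T@np.linalg.inv(K)@np.array([px[0],px[1],1.]); c=-R.T@t
    return c+d*(z-c[2])/d[2]
def proj(s,P,o=None):
    K=cam(s);R,t=pose(s,o); p=K@(R@np.array(P,float)+t); return p[:2]/p[2]
def save(s,n): cv2.imwrite(f"pics/{n}.png",s["image"][:,:,::-1])
E
python3 - <<'E'
from h import *
o=get_obs();print(o,hold_point_z() if callable(hold_point_z) else hold_point_z)
for n in ["scene","top","wrist"]:
    s=snapshot(n);save(s,n+"0");print({k:v for k,v in s.items() if k!="image"})
E
```

```text
{'clock': 0.0, 'joint_pos': array([ 8.70953361e+01,  2.05911331e+01,  6.33105193e-01, -1.90837201e-02,
       -7.01354863e+01, -1.65069731e+01]), 'qvel': array([ 0.03646438,  0.06138822, -0.09928379, -0.06459204,  0.04280349,
        0.06228015]), 'tau': array([-1.14636114e-03, -5.82713807e+01,  2.93058622e+01,  6.99699238e+00,
        6.87793960e-03, -1.59854899e-04]), 'tool_pos': array([0.2242063 , 0.63615534, 0.22562428]), 'orientation': array([ 1.79905242e+02, -9.37234840e-03, -1.94181285e+01]), 'force': array([-0.9722757 , -1.1134757 , -0.04411082]), 'moment': array([0.03635816, 0.00984573, 0.0041476 ]), 'opening': 0.08769968959691857} 0.0188
{'fov_y': 42.28540917964068, 'cx': 323.49310634992224, 'cy': 243.2164758850854, 'rvec': array([ 0.73747163,  2.83612086, -0.7366068 ]), 'tvec': array([ 0.5406447 , -0.23630955,  1.29687796])}
{'fov_y': 43.683992224053725, 'cx': 329.6869934677004, 'cy': 239.51410025427748, 'rvec': array([ 2.1699085 , -2.16431986,  0.12021147]), 'tvec': array([0.01518946, 0.65508201, 1.00390516])}
{'fov_y': 63.50009974582668, 'cx': 315.696712609295, 'cy': 247.55562975651833, 'mount': array([[ 1.05550339e-04, -9.60559241e-01, -2.78075410e-01,
         7.57002485e-02],
       [ 9.99998950e-01,  5.03273228e-04, -1.35888866e-03,
        -6.23027664e-04],
       [ 1.44524097e-03, -2.78074974e-01,  9.60558286e-01,
        -1.57823963e-01],
       [ 0.00000000e+00,  0.00000000e+00,  0.00000000e+00,
         1.00000000e+00]])}
```

View pics/scene0.png

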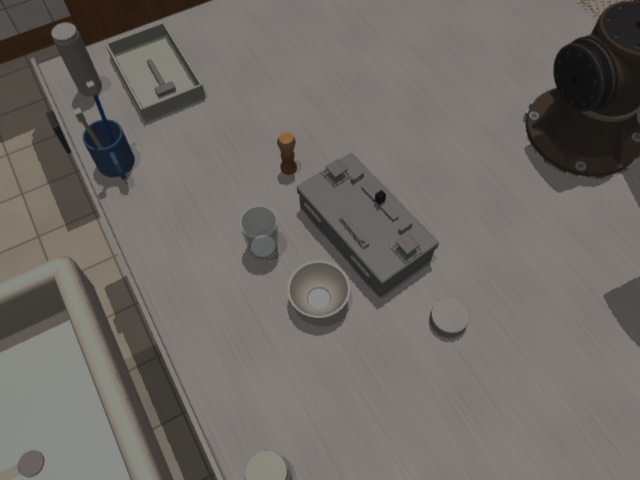

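View pics/top0.png

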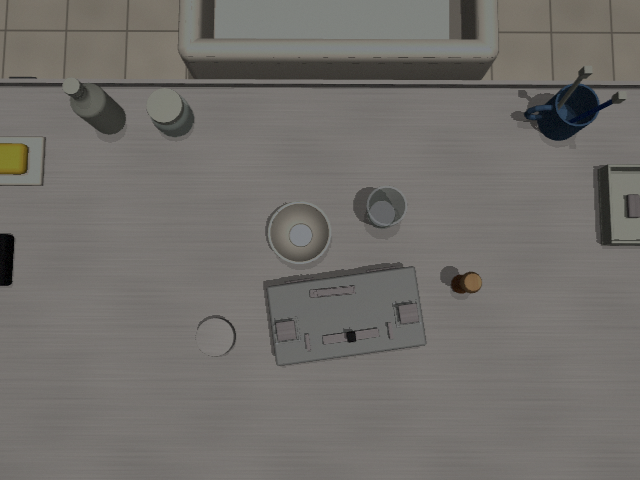

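The top view shows the case, with tabs at about (286,330) and (408,313) and the knob at (350,337). I'll zoom in and measure.

```bash
python3 - <<'E'
from h import *
s=snapshot("top");im=s["image"]
c=cv2.resize(im[255:375,255:435],None,fx=4.4,fy=4.4,interpolation=cv2.INTER_CUBIC)
c=cv2.convertScaleAbs(c,alpha=1.7)
cv2.imwrite("pics/z1.png",c[:,:,::-1])
for p,z in [((286,330),.096),((408,313),.096),((350,337),.101),((267,285),.072),((415,267),.072),((425,345),.072),((279,364),.072)]: print(p,ray(s,p,z))
E
```

```text
(286, 330) [0.50198403 0.08690029 0.096     ]
(408, 313) [ 0.52957535 -0.10957945  0.096     ]
(350, 337) [ 0.49136324 -0.01577974  0.101     ]
(267, 285) [0.57483117 0.12085794 0.072     ]
(415, 267) [ 0.60538042 -0.12532733  0.072     ]
(425, 345) [ 0.47710129 -0.14010834  0.072     ]
(279, 364) [0.44586832 0.09945089 0.072     ]
```

View pics/z1.png

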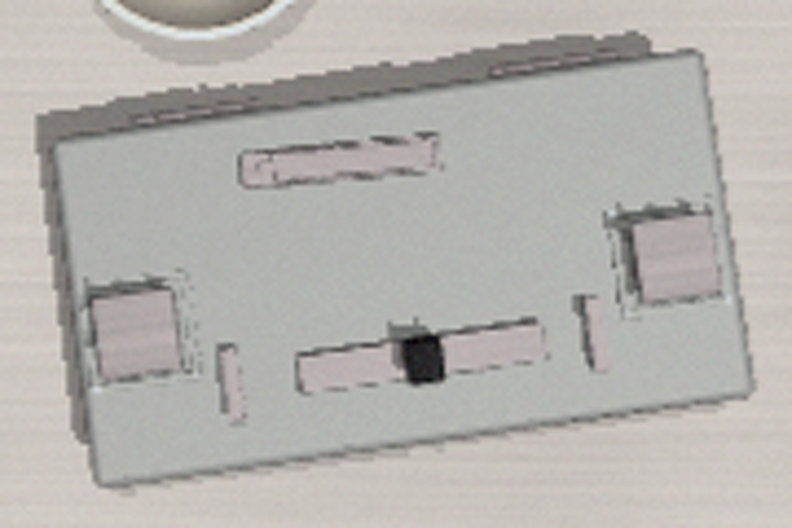

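```bash
python3 - <<'E'
from h import *
s=snapshot("top")
z=lambda p:(255-.4+p[0]/4.4,255-.4+p[1]/4.4)
C=[ray(s,z(p),.072) for p in [(55,143),(703,52),(752,395),(100,486)]]
L=ray(s,z((136,335)),.096);R=ray(s,z((676,259)),.096)
c=np.mean(C,0);a=C[0]-C[1];b=C[3]-C[2]
print(C,c,np.linalg.norm(a),np.linalg.norm(b))
for v in(a,b,L-R): print(np.degrees(np.arctan2(-v[0],v[1])),np.linalg.norm(v))
psi=np.arctan2(-(L-R)[0],(L-R)[1]);ex=np.array([np.cos(psi),np.sin(psi),0]);
print(L,R,"origin from tabs",(L+R)/2+.010*ex)
print("knob",ray(s,z((424,360)),.101),"exp",(L+R)/2-.024*ex)
# second view check: scene
sc=snapshot("scene");print(proj(sc,L),proj(sc,R))
c2=cv2.convertScaleAbs(cv2.resize(sc["image"][145:295,285:445],None,fx=4,fy=4,interpolation=cv2.INTER_CUBIC),alpha=1.7)
for P in(L,R):
  u=proj(sc,P);cv2.circle(c2,(int((u[0]-285)*4+2),int((u[1]-145)*4+2)),3,(255,0,0),-1)
cv2.imwrite("pics/z2.png",c2[:,:,::-1])
E
```

```text
[array([0.57135497, 0.12064436, 0.072     ]), array([ 0.6063484, -0.1242939,  0.072    ]), array([ 0.47812092, -0.14096059,  0.072     ]), array([0.44416473, 0.1021683 , 0.072     ])] [ 0.52499726 -0.01061046  0.072     ] 0.24742532249630958 0.24548865843002451
8.130617867568741 0.24742532249630958
7.950689649027446 0.24548865843002451
8.070444006992679 0.1996060191739668
[0.5008111 0.087677  0.096    ] [ 0.52883389 -0.10995216  0.096     ] origin from tabs [ 0.52472346 -0.00973368  0.096     ]
knob [ 0.49228553 -0.01732062  0.101     ] exp [ 0.49106019 -0.01450695  0.096     ]
[408.32365615 242.05296551] [336.79735498 166.42841722]
```

View pics/z2.png

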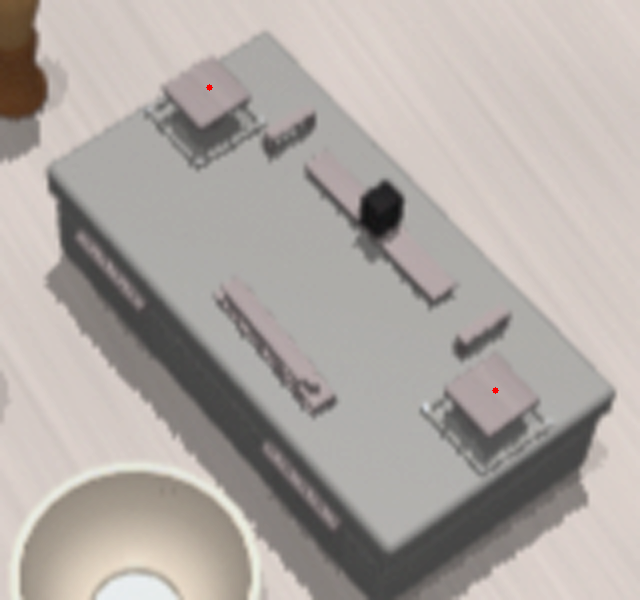

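>>> jog_arm:
  commands:
    - [13.8, -27.4, -3, -3.1]
    - [13.8, -27.4, -3, -3.1]
    - [13.8, -27.4, -3, -3.1]
    - [13.8, -27.4, -3, -3.1]
    - [13.8, -27.4, -3, -3.1]
    - [13.8, -27.4, -3, -3.1]
    - [13.8, -27.4, -3, -3.1]
    - [13.8, -27.4, -3, -3.1]
    - [13.8, -27.4, -3, -3.1]
    - [13.8, -27.4, -3, -3.1]
  fingers: 0

```text
clock: 1.13
tool_pos: [0.3627, 0.3612, 0.1966]
orientation: [-180.0, 0.0, -50.6]
force: [0.2, 0.3, 0.2]
opening: 0.0268
```

>>> jog_arm:
  commands:
    - [15, -30, -3, -3.4]
    - [15, -30, -3, -3.4]
    - [15, -30, -3, -3.4]
    - [15, -30, -3, -3.4]
    - [15, -30, -3, -3.4]
    - [15, -30, -3, -3.4]
    - [15, -30, -3, -3.4]
    - [15, -30, -3, -3.4]
    - [15, -30, -3, -3.4]
    - [0, 0, 0, 0]

```text
clock: 1.97
tool_pos: [0.4984, 0.0885, 0.1689]
orientation: [179.9, -0.1, -81.4]
force: [-0.2, 0.2, 0.7]
opening: 0.0003
```

```bash
python3 - <<'E'
from h import *
o=get_obs();s=snapshot("wrist");print(o["tool_pos"],o["force"])
im=s["image"].copy()
for P in([.5008,.0877,.096],[.5288,-.11,.096],[.491,-.0145,.101],list(o["tool_pos"])):
  u=proj(s,P,o);print(u);cv2.circle(im,(int(u[0]),int(u[1])),3,(255,0,0),-1)
cv2.imwrite("pics/w1.png",cv2.convertScaleAbs(im,alpha=1.5)[:,:,::-1])
E
```

```text
[0.49838014 0.08852946 0.16890255] [-0.2443951   0.24800911  0.66225889]
[313.51290316 257.70178227]
[ 316.63824879 -137.97063471]
[359.32548866  84.86123744]
[317.7982045  310.00158749]
```

View pics/w1.png

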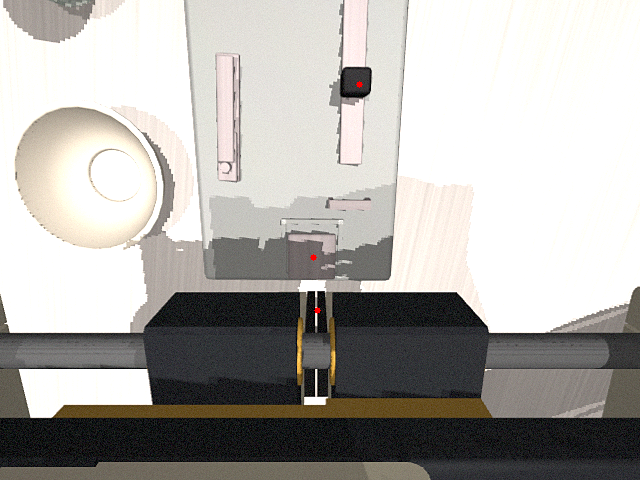

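The wrist view agrees with the top-view estimate: tab centre at (313,257). Next I descend to about 6 mm above the tab.

>>> jog_arm:
  commands:
    - [2.4, -0.8, -12, -0.5]
    - [0, 0, -13, 0]
    - [0, 0, -13, 0]
    - [0, 0, -12, 0]
    - [0, 0, -10, 0]
    - [0, 0, -4, 0]
    - [0, 0, -2, 0]
    - [0, 0, 0, 0]
    - [0, 0, 0, 0]
    - [0, 0, 0, 0]

```text
clock: 2.85
tool_pos: [0.5001, 0.0921, 0.1042]
orientation: [-179.9, 0.0, -81.5]
force: [0.9, -0.2, 0.2]
opening: 0.0004
```

>>> jog_arm:
  commands:
    - [0, 0, -1, 0]
    - [0, 0, -1, 0]
    - [0, 0, -1, 0]
    - [0, 0, -0.5, 0]
    - [0, 0, -0.5, 0]
    - [0, 0, -0.5, 0]
    - [0, 0, -0.5, 0]
    - [0, 0, 0, 0]
    - [0, 0, 0, 0]
    - [0, 0, 0, 0]

```text
clock: 3.68
tool_pos: [0.4998, 0.0918, 0.0986]
orientation: [-180.0, -0.0, -81.5]
force: [-0.8, -0.9, 1.0]
opening: 0.0001
```

>>> jog_arm:
  commands:
    - [0.5, -2, 0, 0]
    - [0.5, -2, 0, 0]
    - [0, 0, -0.5, 0]
    - [0, 0, -0.5, 0]
    - [0, 0, -0.5, 0]
    - [0, 0, -0.5, 0]
    - [0, 0, 0, 0]
    - [0, 0, 0, 0]
    - [0, 0, 0, 0]
    - [0, 0, 0, 0]

```text
clock: 4.52
tool_pos: [0.5007, 0.0878, 0.0966]
orientation: [-180.0, -0.0, -81.5]
force: [0.3, 0.0, 0.3]
opening: 0.0005
```

>>> jog_arm:
  commands:
    - [0, 0, -0.5, 0]
    - [0, 0, -0.5, 0]
    - [0, 0, -0.5, 0]
    - [0, 0, -0.5, 0]
    - [0, 0, -0.5, 0]
    - [0, 0, -0.5, 0]
    - [0, 0, 0, 0]
    - [0, 0, 0, 0]
    - [0, 0, 0, 0]
    - [0, 0, 0, 0]

```text
clock: 5.35
tool_pos: [0.5007, 0.0878, 0.0936]
orientation: [-180.0, 0.0, -81.5]
force: [-1.4, 0.2, 2.7]
opening: 0.0004
```

>>> jog_arm:
  commands:
    - [0, 0, -0.5, 0]
    - [0, 0, -0.5, 0]
    - [0, 0, 0, 0]
    - [0, 0, 0, 0]
    - [0, 0, 0, 0]
    - [0, 0, 0, 0]
    - [0, 0, 0, 0]
    - [0, 0, 0, 0]
    - [0, 0, 0, 0]
    - [0, 0, 0, 0]

```text
clock: 6.18
tool_pos: [0.5007, 0.0878, 0.0926]
orientation: [-180.0, -0.0, -81.5]
force: [-2.9, 0.2, 5.4]
opening: 0.0002
```

>>> jog_arm:
  commands:
    - [0, 0, -0.5, 0]
    - [0, 0, 0, 0]
    - [0, 0, 0, 0]
    - [0, 0, 0, 0]
    - [0, 0, 0, 0]
    - [0, 0, 0, 0]
    - [0, 0, 0, 0]
    - [0, 0, 0, 0]
    - [0, 0, 0, 0]
    - [0, 0, 0, 0]

```text
clock: 7.02
tool_pos: [0.5007, 0.0878, 0.0921]
orientation: [180.0, -0.0, -81.5]
force: [-2.7, 1.8, 5.5]
opening: 0.0005
```

>>> jog_arm:
  commands:
    - [0, 0, -0.5, 0]
    - [0, 0, 0, 0]
    - [0, 0, 0, 0]
    - [0, 0, 0, 0]
    - [0, 0, 0, 0]
    - [0, 0, 0, 0]
    - [0, 0, 0, 0]
    - [0, 0, 0, 0]
    - [0, 0, 0, 0]
    - [0, 0, 0, 0]

```text
clock: 7.85
tool_pos: [0.5007, 0.0878, 0.0916]
orientation: [180.0, -0.0, -81.5]
force: [-2.9, 0.1, 5.1]
opening: 0.0008
```

>>> jog_arm:
  commands:
    - [0, 0, -0.5, 0]
    - [0, 0, 0, 0]
    - [0, 0, 0, 0]
    - [0, 0, 0, 0]
    - [0, 0, 0, 0]
    - [0, 0, 0, 0]
    - [0, 0, 0, 0]
    - [0, 0, 0, 0]
    - [0, 0, 0, 0]
    - [0, 0, 0, 0]

```text
clock: 8.68
tool_pos: [0.5008, 0.0878, 0.0911]
orientation: [-180.0, 0.0, -81.5]
force: [-1.7, 0.5, 4.9]
opening: 0.0004
```

>>> jog_arm:
  commands:
    - [0, 0, -0.5, 0]
    - [0, 0, 0, 0]
    - [0, 0, 0, 0]
    - [0, 0, 0, 0]
    - [0, 0, 0, 0]
    - [0, 0, 0, 0]
    - [0, 0, 0, 0]
    - [0, 0, 0, 0]
    - [0, 0, 0, 0]
    - [0, 0, 0, 0]

```text
clock: 9.52
tool_pos: [0.5007, 0.0878, 0.0906]
orientation: [180.0, -0.0, -81.5]
force: [-3.1, 0.3, 3.9]
opening: 0.0003
```

>>> jog_arm:
  commands:
    - [0, 0, -0.5, 0]
    - [0, 0, 0, 0]
    - [0, 0, 0, 0]
    - [0, 0, 0, 0]
    - [0, 0, -0.5, 0]
    - [0, 0, 0, 0]
    - [0, 0, 0, 0]
    - [0, 0, 0, 0]
    - [0, 0, 0, 0]
    - [0, 0, 0, 0]

```text
clock: 10.35
tool_pos: [0.5007, 0.0878, 0.0894]
orientation: [180.0, -0.0, -81.5]
force: [0.1, 0.0, 0.8]
opening: 0.0004
```

>>> jog_arm:
  commands:
    - [0, 0, -0.5, 0]
    - [0, 0, 0, 0]
    - [0, 0, 10, 0]
    - [0, 0, 20, 0]
    - [0, 0, 10, 0]
    - [4, -28, 0, 0]
    - [5, -34, 0, 0]
    - [5, -34, 0, 0]
    - [4, -28, 0, 0]
    - [0, 0, 0, 0]

```text
clock: 11.18
tool_pos: [0.5191, -0.0396, 0.1295]
orientation: [-180.0, -0.0, -81.7]
force: [-0.3, 1.5, -0.6]
opening: 0.0004
```

```bash
python3 - <<'E'
from h import *
o=get_obs();print(o["tool_pos"],o["force"])
sc=snapshot("scene")
c2=cv2.convertScaleAbs(cv2.resize(sc["image"][145:295,285:445],None,fx=4,fy=4,interpolation=cv2.INTER_CUBIC),alpha=1.7)
cv2.imwrite("pics/z3.png",c2[:,:,::-1])
E
```

```text
[ 0.51905591 -0.03960587  0.12951226] [-0.27749266  1.5360547  -0.55411816]
```

View pics/z3.png

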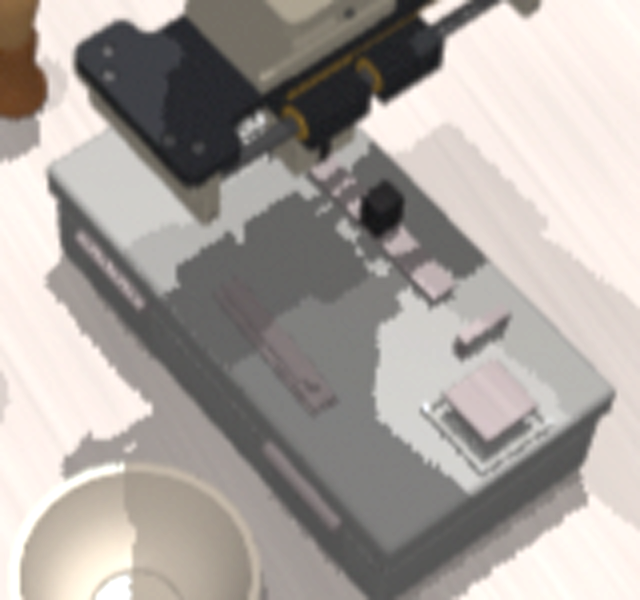

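The scene view shows the left tab centre at about (492,398) zoomed, only slightly below its earlier position. I need to quantify its height.

```bash
python3 - <<'E'
from h import *
a=cv2.imread("pics/scene0.png");sc=snapshot("scene");b=sc["image"][:,:,::-1]
for z in(.096,.092,.088,.080):print(z,proj(sc,[.5008,.0877,z]))
x0,y0,x1,y1=388,228,432,268
t=np.hstack([cv2.resize(cv2.convertScaleAbs(i[y0:y1,x0:x1],alpha=1.7),None,fx=9,fy=9,interpolation=cv2.INTER_NEAREST) for i in(a,b)])
for k in (0,1):
  for z,col in((.096,(0,0,255)),(.080,(255,0,0))):
    for dx,dy in((-15,-15),(-15,15),(15,15),(15,-15)):
      c,s=np.cos(.1405),np.sin(.1405);u=proj(sc,[.5008+(c*dx-s*dy)/1e3,.0877+(s*dx+c*dy)/1e3,z])
      cv2.circle(t,(int((u[0]-x0+.5)*9)+k*396,int((u[1]-y0+.5)*9)),3,col,-1)
cv2.imwrite("pics/cmp.png",t)
s=snapshot("top");cv2.imwrite("pics/t2.png",cv2.convertScaleAbs(cv2.resize(s["image"][255:375,255:435],None,fx=4.4,fy=4.4,interpolation=cv2.INTER_CUBIC),alpha=1.7)[:,:,::-1])
E
```

```text
0.096 [408.33645987 242.06045287]
0.092 [408.07189193 243.19695891]
0.088 [407.80905869 244.32601324]
0.08 [407.28852847 246.56205802]
```

View pics/cmp.png

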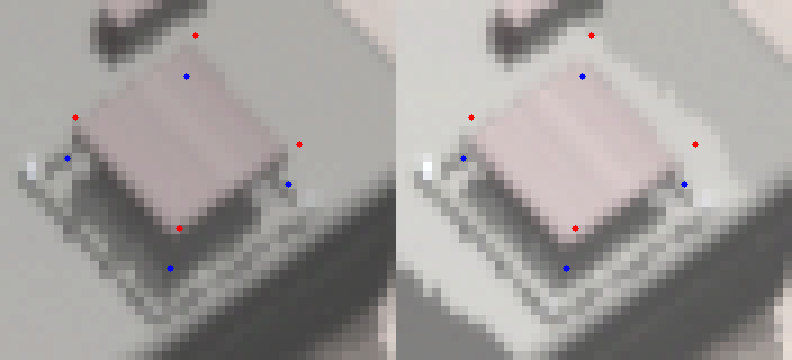

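View pics/t2.png

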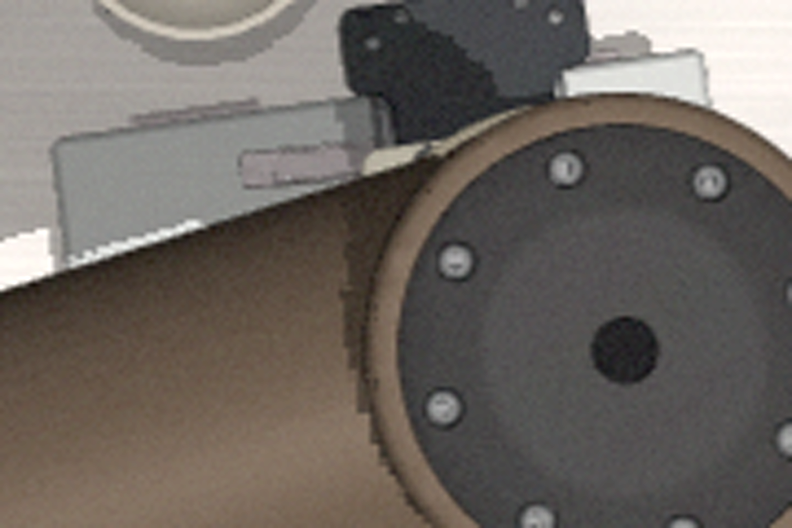

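The left tab has dropped only about 4 mm from up, so it's neither up nor home. It may still be moving. I'll keep approaching the right side while time passes, then look again.

>>> jog_arm:
  commands:
    - [0, 0, 0, 0]
    - [0, 0, 0, 0]
    - [0, 0, 0, 0]
    - [0, 0, 0, 0]
    - [0, 0, 0, 0]
    - [0, 0, 0, 0]
    - [0, 0, 0, 0]
    - [0, 0, 0, 0]
    - [0, 0, 0, 0]
    - [0, 0, 0, 0]

```text
clock: 12.17
tool_pos: [0.5187, -0.0362, 0.129]
orientation: [180.0, -0.0, -81.5]
force: [0.5, 0.1, 0.4]
opening: 0.0006
```

```bash
cat > cmp.py <<'E'
from h import *
import sys
a=cv2.imread("pics/scene0.png");sc=snapshot("scene");b=sc["image"][:,:,::-1]
print(get_obs()["clock"],get_obs()["tool_pos"],get_obs()["force"])
x0,y0,x1,y1=388,228,432,268
T=[.5008,.0877]
if sys.argv[2]=="R": x0,y0,x1,y1=316,150,360,190;T=[.5288,-.110]
t=np.hstack([cv2.resize(cv2.convertScaleAbs(i[y0:y1,x0:x1],alpha=1.7),None,fx=9,fy=9,interpolation=cv2.INTER_NEAREST) for i in(a,b)])
for k in (0,1):
  for z,col in((.096,(0,0,255)),(.080,(255,0,0))):
    for dx,dy in((-15,-15),(-15,15),(15,15),(15,-15)):
      c,s=np.cos(.1405),np.sin(.1405);u=proj(sc,[T[0]+(c*dx-s*dy)/1e3,T[1]+(s*dx+c*dy)/1e3,z])
      cv2.circle(t,(int((u[0]-x0+.5)*9)+k*396,int((u[1]-y0+.5)*9)),3,col,-1)
cv2.imwrite(f"pics/{sys.argv[1]}.png",t)
E
python3 cmp.py cmp2 L
```

```text
12.2167 [ 0.51875895 -0.03622762  0.12904385] [ 0.21692947  0.54459405 -0.50312766]
```

View pics/cmp2.png

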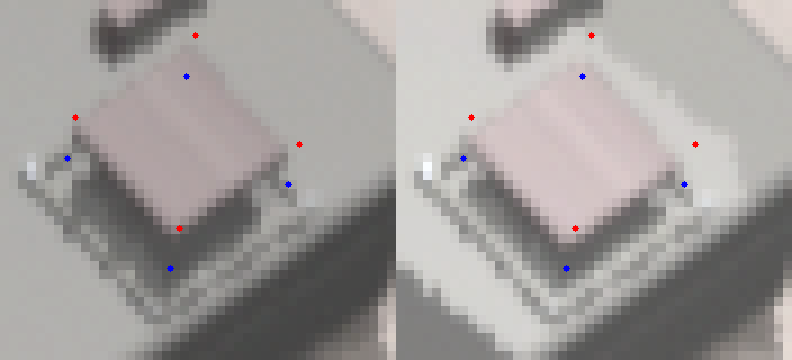

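>>> jog_arm:
  commands:
    - [-3.6, 25, 0, 0]
    - [-3.6, 25, 0, 0]
    - [-3.6, 25, 0, 0]
    - [-3.6, 25, 0, 0]
    - [-3.4, 24, 0, 0]
    - [0, 0, -10, 0]
    - [0, 0, -10, 0]
    - [0, 0, -6, 0]
    - [0, 0, -4, 0]
    - [0, 0, 0, 0]

```text
clock: 13.05
tool_pos: [0.5002, 0.0867, 0.0978]
orientation: [179.9, -0.1, -81.6]
force: [-0.4, -0.0, -0.3]
opening: 0.0005
```

>>> jog_arm:
  commands:
    - [0, 0, -1, 0]
    - [0, 0, -1, 0]
    - [0, 0, -1, 0]
    - [0, 0, -1, 0]
    - [0, 0, -1, 0]
    - [0, 0, -1, 0]
    - [0, 0, 0, 0]
    - [0, 0, 0, 0]
    - [0, 0, 0, 0]
    - [0, 0, 0, 0]

```text
clock: 13.88
tool_pos: [0.501, 0.0879, 0.0931]
orientation: [-180.0, 0.0, -81.5]
force: [0.8, 0.1, -0.1]
opening: 0.0001
```

>>> jog_arm:
  commands:
    - [0, 0, -1, 0]
    - [0, 0, -1, 0]
    - [0, 0, -1, 0]
    - [0, 0, -1, 0]
    - [0, 0, -0.5, 0]
    - [0, 0, 0, 0]
    - [0, 0, 0, 0]
    - [0, 0, 0, 0]
    - [0, 0, 0, 0]
    - [0, 0, 0, 0]

```text
clock: 14.72
tool_pos: [0.5009, 0.0878, 0.0886]
orientation: [-180.0, 0.0, -81.5]
force: [-1.6, -1.0, 3.9]
opening: 0.0003
```

>>> jog_arm:
  commands:
    - [0, 0, -0.4, 0]
    - [0, 0, 0, 0]
    - [0, 0, 0, 0]
    - [0, 0, 0, 0]
    - [0, 0, 0, 0]
    - [0, 0, 0, 0]
    - [0, 0, 0, 0]
    - [0, 0, 0, 0]
    - [0, 0, 0, 0]
    - [0, 0, 0, 0]

```text
clock: 15.55
tool_pos: [0.5009, 0.0878, 0.0882]
orientation: [180.0, -0.0, -81.5]
force: [-2.3, -0.4, 3.5]
opening: 0.0003
```

>>> jog_arm:
  commands:
    - [0, 0, -0.5, 0]
    - [0, 0, 0, 0]
    - [0, 0, 0, 0]
    - [0, 0, 0, 0]
    - [0, 0, -0.5, 0]
    - [0, 0, 0, 0]
    - [0, 0, 0, 0]
    - [0, 0, 0, 0]
    - [0, 0, 0, 0]
    - [0, 0, 0, 0]

```text
clock: 16.38
tool_pos: [0.5009, 0.0878, 0.0871]
orientation: [180.0, 0.0, -81.5]
force: [-0.9, 0.8, 1.1]
opening: 0.0006
```

```bash
python3 cmp.py cmp3 L
```

```text
16.4333 [0.50092287 0.08779089 0.08709903] [-0.63134959  0.60018287  0.76991427]
```

View pics/cmp3.png

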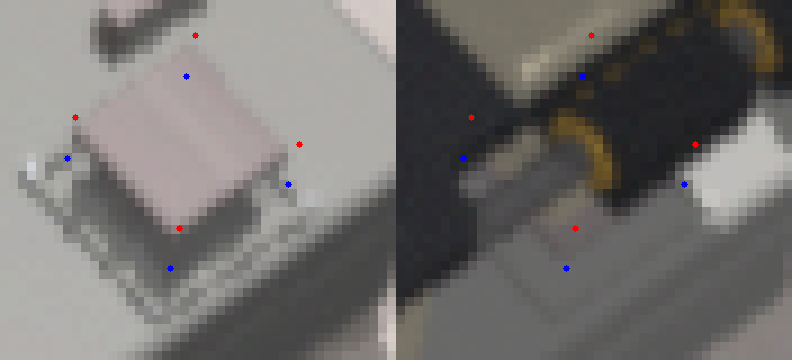

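>>> jog_arm:
  commands:
    - [0, 0, -0.5, 0]
    - [0, 0, 0, 0]
    - [0, 0, -0.5, 0]
    - [0, 0, 0, 0]
    - [0, 0, -0.5, 0]
    - [0, 0, 0, 0]
    - [0, 0, 0, 0]
    - [0, 0, 0, 0]
    - [0, 0, 0, 0]
    - [0, 0, 0, 0]

```text
clock: 17.27
tool_pos: [0.501, 0.0878, 0.0856]
orientation: [180.0, 0.0, -81.5]
force: [-0.6, 0.1, 1.2]
opening: 0.0003
```

>>> jog_arm:
  commands:
    - [0, 0, -0.5, 0]
    - [0, 0, 0, 0]
    - [0, 0, -0.5, 0]
    - [0, 0, 0, 0]
    - [0, 0, -0.5, 0]
    - [0, 0, 0, 0]
    - [0, 0, -0.5, 0]
    - [0, 0, 0, 0]
    - [0, 0, 0, 0]
    - [0, 0, 0, 0]

```text
clock: 18.1
tool_pos: [0.5009, 0.0878, 0.0836]
orientation: [180.0, -0.0, -81.5]
force: [-0.5, -0.3, 0.1]
opening: 0.0005
```

>>> jog_arm:
  commands:
    - [0, 0, -0.5, 0]
    - [0, 0, 0, 0]
    - [0, 0, -0.5, 0]
    - [0, 0, 0, 0]
    - [0, 0, -0.5, 0]
    - [0, 0, 0, 0]
    - [0, 0, -0.5, 0]
    - [0, 0, 0, 0]
    - [0, 0, 0, 0]
    - [0, 0, 0, 0]

```text
clock: 18.93
tool_pos: [0.5009, 0.0878, 0.0816]
orientation: [180.0, -0.0, -81.5]
force: [-0.4, -0.2, -0.6]
opening: 0.0002
```

>>> jog_arm:
  commands:
    - [0, 0, -0.5, 0]
    - [0, 0, 0, 0]
    - [0, 0, -0.5, 0]
    - [0, 0, 0, 0]
    - [0, 0, 0, 0]
    - [0, 0, 0, 0]
    - [0, 0, 0, 0]
    - [0, 0, 0, 0]
    - [0, 0, 0, 0]
    - [0, 0, 0, 0]

```text
clock: 19.77
tool_pos: [0.501, 0.0878, 0.0807]
orientation: [-180.0, 0.0, -81.5]
force: [-0.3, -0.1, -0.1]
opening: -0.0001
```

>>> jog_arm:
  commands:
    - [0, 0, 15, 0]
    - [0, 0, 20, 0]
    - [0, 0, 10, 0]
    - [5, -33, 0, 0]
    - [5, -33, 0, 0]
    - [5, -33, 0, 0]
    - [5, -33, 0, 0]
    - [4, -33, 0, 0]
    - [4, -32.8, 0, 0]
    - [0, 0, -10, 0]

```text
clock: 20.6
tool_pos: [0.5303, -0.1142, 0.1169]
orientation: [-179.8, -0.1, -81.7]
force: [1.0, 0.3, -0.1]
opening: 0.0004
```

```bash
python3 cmp.py cmp4 L
```

```text
20.65 [ 0.52842367 -0.11238988  0.11394936] [-1.29337775  0.10756496 -2.0484845 ]
```

View pics/cmp4.png

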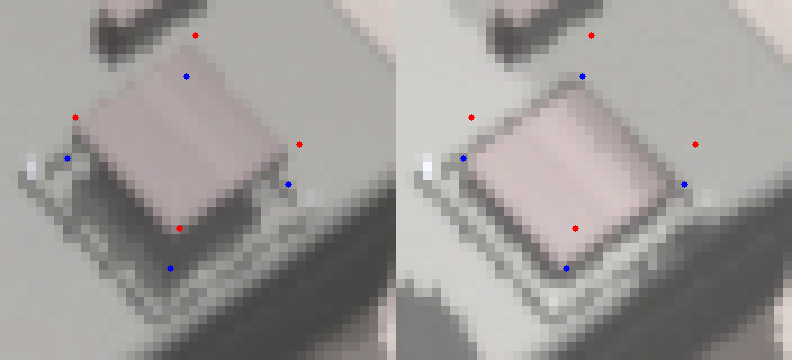

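The left tab now sits at the home markers, so it has clicked. Now for the right clip.

>>> jog_arm:
  commands:
    - [0, 0, -8, 0]
    - [0, 0, -5, 0]
    - [0, 0, -3, 0]
    - [0, 0, -1, 0]
    - [0, 0, -1, 0]
    - [0, 0, -1, 0]
    - [0, 0, -0.5, 0]
    - [0, 0, 0, 0]
    - [0, 0, 0, 0]
    - [0, 0, 0, 0]

```text
clock: 21.48
tool_pos: [0.529, -0.11, 0.0963]
orientation: [-180.0, -0.0, -81.5]
force: [0.2, -0.1, 0.4]
opening: 0.0004
```

>>> jog_arm:
  commands:
    - [0, 0, -0.5, 0]
    - [0, 0, -0.5, 0]
    - [0, 0, -0.5, 0]
    - [0, 0, -0.5, 0]
    - [0, 0, 0, 0]
    - [0, 0, 0, 0]
    - [0, 0, 0, 0]
    - [0, 0, 0, 0]
    - [0, 0, 0, 0]
    - [0, 0, 0, 0]

```text
clock: 22.32
tool_pos: [0.5289, -0.11, 0.0942]
orientation: [-180.0, 0.0, -81.5]
force: [1.0, -0.1, 0.5]
opening: 0.0007
```

>>> jog_arm:
  commands:
    - [0, 0, -0.5, 0]
    - [0, 0, 0, 0]
    - [0, 0, -0.5, 0]
    - [0, 0, 0, 0]
    - [0, 0, 0, 0]
    - [0, 0, 0, 0]
    - [0, 0, 0, 0]
    - [0, 0, 0, 0]
    - [0, 0, 0, 0]
    - [0, 0, 0, 0]

```text
clock: 23.15
tool_pos: [0.529, -0.11, 0.0932]
orientation: [-180.0, -0.0, -81.5]
force: [-1.1, 1.1, 3.4]
opening: 0.0005
```

>>> jog_arm:
  commands:
    - [0, 0, -0.5, 0]
    - [0, 0, 0, 0]
    - [0, 0, -0.3, 0]
    - [0, 0, 0, 0]
    - [0, 0, 0, 0]
    - [0, 0, 0, 0]
    - [0, 0, 0, 0]
    - [0, 0, 0, 0]
    - [0, 0, 0, 0]
    - [0, 0, 0, 0]

```text
clock: 23.98
tool_pos: [0.529, -0.11, 0.0926]
orientation: [-180.0, -0.0, -81.5]
force: [-0.7, 0.3, 6.3]
opening: 0.0008
```

>>> jog_arm:
  commands:
    - [0, 0, -0.3, 0]
    - [0, 0, 0, 0]
    - [0, 0, -0.3, 0]
    - [0, 0, 0, 0]
    - [0, 0, 0, 0]
    - [0, 0, 0, 0]
    - [0, 0, 0, 0]
    - [0, 0, 0, 0]
    - [0, 0, 0, 0]
    - [0, 0, 0, 0]

```text
clock: 24.82
tool_pos: [0.529, -0.11, 0.0921]
orientation: [-180.0, -0.0, -81.5]
force: [-2.8, 1.9, 6.3]
opening: 0.0001
```

>>> jog_arm:
  commands:
    - [0, 0, -0.3, 0]
    - [0, 0, 0, 0]
    - [0, 0, -0.3, 0]
    - [0, 0, 0, 0]
    - [0, 0, 0, 0]
    - [0, 0, 0, 0]
    - [0, 0, 0, 0]
    - [0, 0, 0, 0]
    - [0, 0, 0, 0]
    - [0, 0, 0, 0]

```text
clock: 25.65
tool_pos: [0.529, -0.11, 0.0915]
orientation: [-180.0, -0.0, -81.5]
force: [-2.8, 0.9, 7.1]
opening: 0.0004
```

>>> jog_arm:
  commands:
    - [0, 0, -0.3, 0]
    - [0, 0, 0, 0]
    - [0, 0, -0.2, 0]
    - [0, 0, 0, 0]
    - [0, 0, 0, 0]
    - [0, 0, 0, 0]
    - [0, 0, 0, 0]
    - [0, 0, 0, 0]
    - [0, 0, 0, 0]
    - [0, 0, 0, 0]

```text
clock: 26.48
tool_pos: [0.529, -0.11, 0.091]
orientation: [-180.0, -0.0, -81.5]
force: [-2.9, 0.9, 5.6]
opening: 0.0006
```

>>> jog_arm:
  commands:
    - [0, 0, -0.5, 0]
    - [0, 0, 0, 0]
    - [0, 0, -0.5, 0]
    - [0, 0, 0, 0]
    - [0, 0, -0.5, 0]
    - [0, 0, 0, 0]
    - [0, 0, 0, 0]
    - [0, 0, 0, 0]
    - [0, 0, 0, 0]
    - [0, 0, 0, 0]

```text
clock: 27.32
tool_pos: [0.5289, -0.11, 0.0891]
orientation: [180.0, 0.0, -81.5]
force: [-0.0, 0.5, 1.9]
opening: 0.0002
```

>>> jog_arm:
  commands:
    - [0, 0, -0.5, 0]
    - [0, 0, -0.5, 0]
    - [0, 0, -0.5, 0]
    - [0, 0, -0.5, 0]
    - [0, 0, -0.5, 0]
    - [0, 0, -0.5, 0]
    - [0, 0, 0, 0]
    - [0, 0, 0, 0]
    - [0, 0, 0, 0]
    - [0, 0, 0, 0]

```text
clock: 28.15
tool_pos: [0.5289, -0.11, 0.0859]
orientation: [180.0, 0.0, -81.5]
force: [0.3, 1.2, 0.2]
opening: 0.0005
```

>>> jog_arm:
  commands:
    - [0, 0, -0.5, 0]
    - [0, 0, -0.5, 0]
    - [0, 0, -0.5, 0]
    - [0, 0, -0.5, 0]
    - [0, 0, -0.5, 0]
    - [0, 0, -0.5, 0]
    - [0, 0, -0.5, 0]
    - [0, 0, -0.5, 0]
    - [0, 0, 0, 0]
    - [0, 0, 0, 0]

```text
clock: 28.98
tool_pos: [0.5289, -0.11, 0.082]
orientation: [180.0, 0.0, -81.5]
force: [0.4, -0.1, 0.5]
opening: 0.0004
```

>>> jog_arm:
  commands:
    - [0, 0, -0.5, 0]
    - [0, 0, -0.5, 0]
    - [0, 0, 0, 0]
    - [0, 0, 0, 0]
    - [0, 0, 15, 0]
    - [0, 0, 30, 0]
    - [0, 0, 35, 0]
    - [0, 0, 35, 0]
    - [0, 0, 35, 0]
    - [0, 0, 30, 0]

```text
clock: 29.82
tool_pos: [0.529, -0.1101, 0.2639]
orientation: [-179.9, -0.0, -81.5]
force: [1.3, 0.3, 0.4]
opening: 0.0005
```

>>> jog_arm:
  commands:
    - [-15, -30, 0, 0]
    - [-15, -30, 0, 0]
    - [-15, -30, 0, 0]
    - [-15, -30, 0, 0]
    - [-15, -30, 0, 0]
    - [-15, -30, 0, 0]
    - [-15, -30, 0, 0]
    - [0, 0, 0, 0]
    - [0, 0, 0, 0]
    - [0, 0, 0, 0]

```text
clock: 30.65
tool_pos: [0.4238, -0.32, 0.261]
orientation: [-180.0, 0.0, -81.6]
force: [-0.0, 0.4, -0.6]
opening: 0.0003
```

```bash
python3 cmp.py cmp5R R; python3 cmp.py cmp5L L; python3 - <<'E'
from h import *
s=snapshot("scene");save(s,"scene5");s=snapshot("top");save(s,"top5")
cv2.imwrite("pics/t5.png",cv2.convertScaleAbs(cv2.resize(s["image"][255:375,255:435],None,fx=4.4,fy=4.4,interpolation=cv2.INTER_CUBIC),alpha=1.7)[:,:,::-1])
a=np.vstack([cv2.imread("pics/cmp5L.png")[:300],cv2.imread("pics/cmp5R.png")[:300]]);cv2.imwrite("pics/c5.png",a)
E
```

```text
30.7 [ 0.42412084 -0.31959591  0.26108958] [ 0.60548966  0.55034471 -1.10883846]
30.75 [ 0.42435189 -0.31932989  0.26115437] [ 0.16568015 -0.82344115  0.79182139]
```

View pics/c5.png

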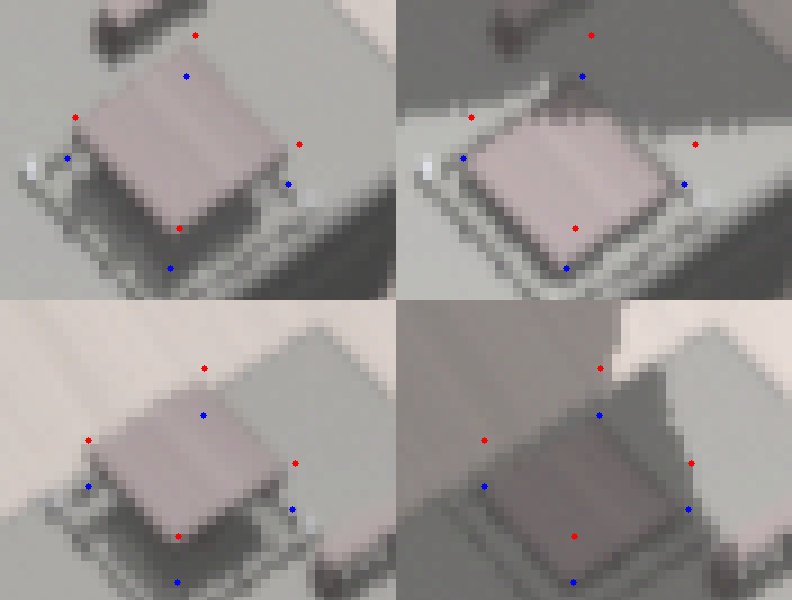

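View pics/t5.png

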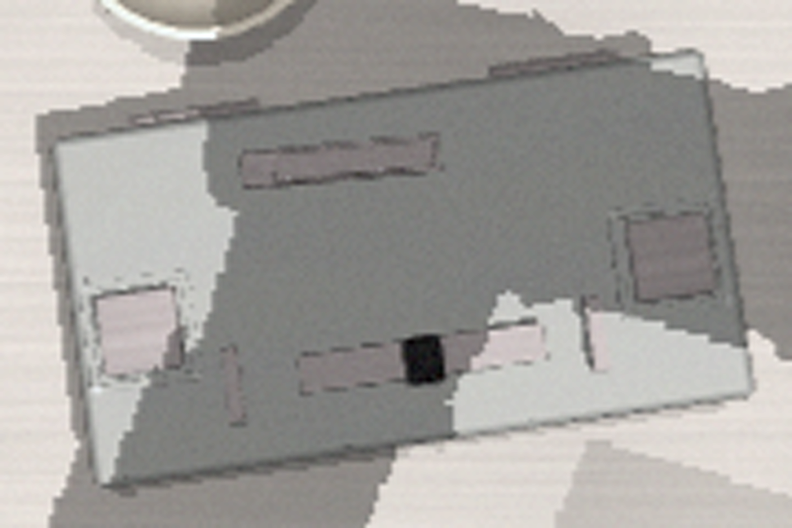

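View pics/scene5.png

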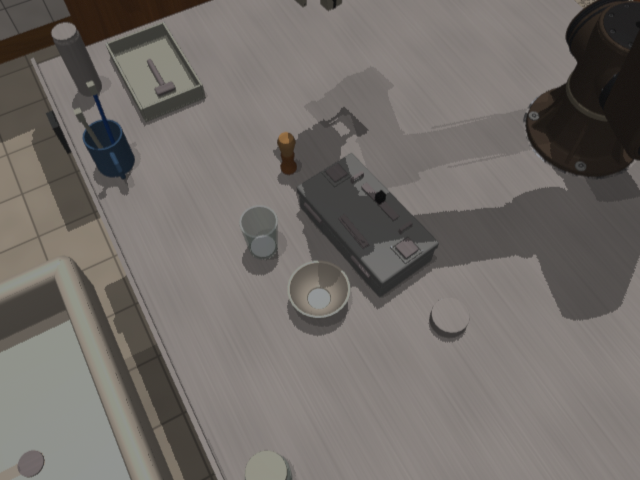

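Both tabs sit at the home markers. The knob is unmoved at (424,360) zoomed, and the bystanders are where they were. The arm is clear, so I'll hand in.

```bash
python3 -c "
from h import *
print(close_job())"
```

```text
the job is handed in; nothing more can be done
None
```

The case is shut and handed in: I pressed the left clip home first, then the right. Neither was seized, so I left the bolt in the middle.

- **Left clip:** the push peaked at about 5.5 N. I lifted too early the first time, and the picture showed it stuck about 5 mm down. I pressed it again to home before touching the right clip.
- **Right clip:** it peaked at about 7.1 N and then gave way to home. Readings come only at the end of each move, so brief peaks between them are not seen.
- **Final check:** both tabs were at their home height in the scene view and stayed there after release. The bolt knob had not moved in the top view, and the other objects looked undisturbed.
- **Hand-in:** the arm was clear of everything at about 31 s. The hand-in gave no verdict.

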